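# Set a culture-tube slant board to its slope with a pendulum angle gauge

### The job

Set the hinged slant board to 20 degrees for agar slants: first fold it up by its pull bar to about 30 degrees, a little too steep, and let go (its stiff hinge keeps it there). Then pick up the pendulum angle gauge, stand it lengthways up the slope across the battens with its dial towards you, and rock gauge and board gently down together until the swinging pointer settles on the steel set tab at 20 degrees. Finish while holding the gauge there, lightly pressed flat on the battens, so that a colleague can tighten the wing nut; do not tip the gauge over or push the other things about.

Things in the scene. Friction and masses are not known exactly. Their poses are not given: they have to be found in the camera images.
- slant_rack: Aluminium slant rack for culture tubes, fixed to the bench, 170 (x) x 210 (y) mm base. Origin: centre of its underside on the bench. Its x axis lies along the hinge, its y axis points from the hinge (low end, at y = -100 mm) towards the end of the board that rises. The low base plate lies below the board; a thin steel clamp quadrant with a brass wing nut stands up to 105 mm high along its -x side, outside the board (at x = -81 to -100 mm, y = -40 to +10 mm).
- slant_board (a joint): Angle of the hinged board in rad: 0 lying flat, growing as the +y end rises, up to 0.9. The hinge is stiff by friction: about 1 N m turns it and it stays where it is left, also with the gauge standing on it; at the pull bar about 7 N lifts it.
- board_hinge (a point): Point on the hinge axis, in the middle of the board's width, 24 mm above the bench; axes of the board: x along the hinge, y up the slope, z square out of the board. The board is a 4 mm plate, 150 mm wide (x), from the hinge to y = 192 mm, its middle plane through the hinge.
- board_seat (a point): Point on top of the middle of three white scalloped battens, mid-board, at y = 85 mm, z = 14 mm from the hinge in the board's axes, which it shares. Battens: along x, 142 x 10 mm, at y = 40, 85 and 130 mm, tops 12 mm above the plate. A lip at y = 10 mm rises to z = 19 mm. The gauge belongs here, its base centred within 15 mm along the slope, so that it bridges the battens, and 40 mm across.
- batten1 (a joint): Travel of the middle batten in m: 0 free, down to -0.003 pressed. Each of the three battens lies on a soft rubber strip and gives about 0.4 mm per newton, so the gauge can rock a little on them; the board itself starts to move down when some 7 to 10 N press on its middle (gauge's weight included).
- board_bar (a point): Middle of the steel pull bar, a round 10 mm bar along x, 66 mm clear between its two posts, at y = 180 mm, z = 37 mm from the hinge in the board's axes; its underside stands 30 mm clear of the plate. Pinched from above it can turn between the fingers while the board swings.
- gauge: Pendulum angle gauge, loose, about 0.24 kg, 132 mm tall, standing on its flat base 36 (x) x 110 (y) x 12 mm. Origin: centre of the underside; z up; the round dial (74 mm across, 18 mm thick, centre 50 mm up) faces -x. On top a grip block 26 (x) x 36 (y) mm from 92 to 132 mm above the underside. On the board its y axis must point up the slope, like the board's y, its dial to the rack's -x side.
- gauge_grip (a point): Point in the grip block of the gauge, on its middle line, 114 mm above the underside; axes as the gauge.
- pointer (a joint): Angle in rad between the gauge's own upright and its freely swinging pointer, which always settles plumb within about a second: 0 with the gauge level, positive as the gauge's +y end is raised. The set tab, a small dark steel tab clipped over the rim of the dial to the +y side of its top, is at 20 degrees = 0.349.
- beaker_250: Glass beaker, 68 mm across, 85 mm tall, loose bystander; origin centre of the underside.
- vial_1: Small brown vial, 22 mm across, 51 mm tall, loose bystander; origin centre of the underside.
- vial_3: Small clear vial with black cap, 22 mm across, 51 mm tall, loose bystander; origin centre of the underside.
- wash_bottle: Wash bottle with bent spout, 66 mm across, 173 mm tall, loose bystander; origin centre of the underside.

How it is judged:
By the outcome, as a careful person would: the job done as asked, in the order asked, and still so for the second after the job is handed in, while the arm keeps its last pose, push and grip.
It also fails if it takes over 72 s, if anything falls off the work surface, if the arm or the gripper's body presses on something with over 40 N, if the wrist force passes 120 N, or if a joint passes its speed limit or range.

### The arm

A 6-joint arm with a two-finger parallel gripper is mounted at the origin on a cart in front of the work surface, level with it; the furniture and walls round the work are solid. World frame = base frame: x ahead of the robot, y to its left, z up, the work surface at z = 0. Lengths are in mm, angles in rad, forces in N, time in s.
With the tool pointing down it reaches from about 300 to 775 mm from the base axis. Payload 14.6 kg.
Tool frame: the origin (TCP) lies on the centre line of the jaws, within the pads' length; the fingertips stand 19 mm ahead of it and the grasp point (between the pads) is the TCP (bot.tip_reach is the distance from the TCP to the fingertips, in mm); z points along the fingers, y is the line along which they close (so a half turn about z gives the same grasp; the last joint's range is limited). The gripper opens to 85 mm and grips with 20 to 120 N. Pads are 22 mm wide; open, the fingers measure 114 mm over their backs; the gripper's body (76 mm by 85 mm) begins 54 mm behind the grasp point. The pads swing forward as they close: fully open they stand 13 mm farther back than shut.
Start: joints at [1.22, 0.3, 1.521, -0, 1.321, -0.067], TCP at [154.001, 527.99, 250.281] pointing down, gripper open.
Joint ranges: [-3.03, 3.03], [-0.79, 2.21], [0.23, 2.52], [-1.04, 4.18], [0, 3.07], [-2.55, 2.55]. Speed limits (rad/s): [2.22, 2.22, 2.57, 3.14, 3.14, 3.14].

### API

Orientations are given as a unit quaternion [w, x, y, z].
In Python, from rig import bot gives the robot as it stands. Calls block until the motion is done:
- bot.move_to(position, orientation): joint-space move of the TCP to a pose.
- bot.servo_line(position, attitude=None, speed=150, until_force=None): straight line of the TCP; attitude=None keeps the orientation; speed is the mean speed in mm/s. With until_force (N) it stops when the force on the tool has changed by that much, and returns True; else False.
- bot.move_joints(angles): joint-space move.
- bot.move_gripper(opening, grip_force=None): finger opening in mm; grip_force is the grip in N (None keeps the last); returns when the fingers have stopped.
- bot.dwell(seconds).
- bot.ik(position, orientation): joint angles nearest the present ones, or None.
- bot.read_state(): the state.
- bot.read_camera(name): name is "scene" or "side" or "wrist"; returns a dict with "image" (420x560x3 uint8, blue, green, red), "depth" (420x560 float32, mm along the optical axis (not along the pixel's ray), 0 where there is no reading), "fovy" (degrees; the focal length in pixels is half the picture's height over the tangent of half this angle, whatever the lens; pixels are square), "cx", "cy" (the principal point, pixels), "k1" (the pictures are not rectified: a ray, as slopes to the right and down, at radius r is drawn at 1 + k1 r^2 times it, then the intrinsics apply), "eye" and "attitude" of the camera in the world; the wrist camera has in their place "mount" (4x4, takes a point from camera to tool coordinates, whose origin is the TCP and whose axes are the flange's). Camera axes: x right, y down, z forward; pixel columns grow to the right and rows downward; lengths in mm; the calibration is good to about 2 mm. A picture is of the moment at which its call begins: read the wrist's pose just before it.
A pose or a line that the arm cannot do raises bot.MotionError and nothing moves.
- bot.finish_job(): hands the job in; it is judged then, once.
The state is a dict: "clock": time; "joint_positions": joint angles; "qvel": joint speeds; "effort": joint torques, N m; "ee_pos": TCP position; "tool_rot": TCP orientation; "ft_force": force on the tool from outside, world axes, zero at the start; "moment": the same for the moment, N m; "grip_width": finger opening in mm; "grip_force": force on a finger pad.
Only numpy, scipy, OpenCV 4.12 (cv2) and the standard library are available. Lean on these libraries where they do the work, as an engineer would, in place of code of your own. Each camera call takes 0.05 s, during which the arm holds its last target. There are 200 camera calls.

## Working session

There is one attempt and no reset: what is moved stays moved. The work goes in short steps, each a Python script; the robot and the scene stay as the last script left them, time stands still between calls to the robot, and variables do not carry over. Pictures are saved under pics/ and viewed, at most 10 in all, crops included, and the job is handed in when it is done.

```bash
ls; mkdir -p pics; cat > h.py <<'E'
import numpy as np, cv2
from scipy.spatial.transform import Rotation as R
from rig import bot
def rot(q): return R.from_quat([q[1],q[2],q[3],q[0]])
def quat(r): q=r.as_quat(); return [q[3],q[0],q[1],q[2]]
def cam(name):
    s=bot.read_state(); c=bot.read_camera(name)
    if 'mount' in c:
        M=np.array(c['mount']); T=np.eye(4); T[:3,:3]=rot(s['tool_rot']).as_matrix(); T[:3,3]=s['ee_pos']
        c['T']=T@M
    else:
        T=np.eye(4); a=np.array(c['attitude']); T[:3,:3]=rot(a).as_matrix() if a.size==4 else a; T[:3,3]=c['eye']; c['T']=T
    return c
def K(c):
    f=c['image'].shape[0]/2/np.tan(np.radians(c['fovy'])/2)
    return np.array([[f,0,c['cx']],[0,f,c['cy']],[0,0,1]]),np.array([c['k1'],0,0,0.])
def cloud(c):
    k,d=K(c); h,w=c['depth'].shape
    u,v=np.meshgrid(np.arange(w),np.arange(h))
    p=cv2.undistortPoints(np.stack([u,v],-1).reshape(-1,1,2).astype(np.float64),k,d).reshape(h,w,2)
    P=np.dstack([p,np.ones((h,w))])*c['depth'][...,None]
    P=P@c['T'][:3,:3].T+c['T'][:3,3]; P[c['depth']<=0]=np.nan
    return P
E
python3 - <<'E'
from h import *
for n in ['scene','side']:
    c=cam(n); cv2.imwrite(f'pics/{n}1.png',c['image']); P=cloud(c); np.save(n+'1.npy',P)
    print(n,c['T'].round(2).tolist(),c['k1'],c['fovy'])
s=bot.read_state(); print(s)
E
```

```text
pics
scene [[0.84, -0.36, 0.4, 147.11], [-0.54, -0.58, 0.6, -522.36], [0.02, -0.73, -0.69, 768.56], [0.0, 0.0, 0.0, 1.0]] -0.10419043140277667 49.411944565532714
side [[-0.99, -0.07, 0.11, 399.46], [-0.13, 0.41, -0.9, 1259.24], [0.02, -0.91, -0.42, 617.97], [0.0, 0.0, 0.0, 1.0]] 0.04197353026767378 50.431915061964794
{'clock': 0.1, 'joint_positions': array([ 1.22038181e+00,  3.00440216e-01,  1.52153220e+00, -1.28029839e-05,
        1.32069865e+00, -6.66233701e-02]), 'qvel': array([-0.00027419, -0.00117421, -0.00070253,  0.00024569, -0.00227777,
       -0.00079392]), 'effort': array([ 1.79789444e-03, -5.44369805e+01, -3.62383032e+01, -5.55395985e-06,
        2.86607938e-03, -1.05416041e-05]), 'ee_pos': array([153.94964693, 527.81292522, 249.75892275]), 'tool_rot': array([-1.05554330e-04,  1.41418298e-01,  9.89949784e-01, -5.28808945e-04]), 'ft_force': array([-0.0098319 , -0.18647293, -0.45182039]), 'moment': array([ 0.00404969, -0.01010982, -0.00976033]), 'grip_force': 0.0, 'grip_width': 84.98038873342384}
```

View pics/scene1.png

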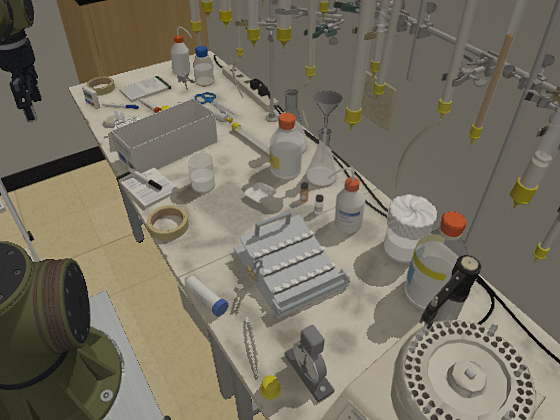

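View pics/side1.png

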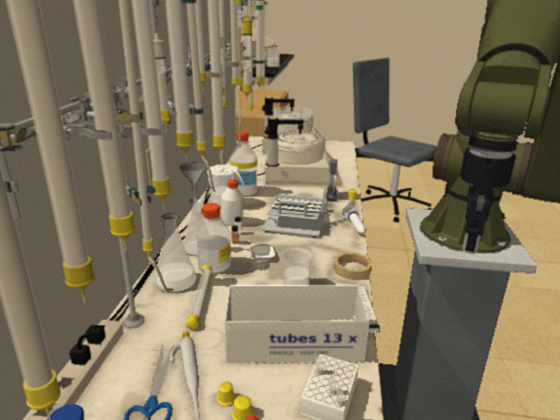

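The rack is at about (290,265) in the scene view with its pull bar at (272,228). The gauge stands at (310,360). Next I'll measure from the point cloud.

```bash
python3 - <<'E'
from h import *
P=np.load('scene1.npy'); im=cv2.imread('pics/scene1.png')
for n,(u,v) in dict(bar=(272,226),l=(236,245),r=(348,278),gtop=(310,335),lip=(310,300)).items(): print(n,P[v,u].round())
X,Y,Z=P[...,0],P[...,1],P[...,2]
# top-down height maps over all
m=(X>200)&(X<750)&(Y>-350)&(Y<350)&(Z>-20)&(Z<250)
H=np.zeros((560,720,3),np.uint8); 
u=((350-Y[m])).astype(int); v=((750-X[m])).astype(int)
o=np.argsort(Z[m]); 
col=im[m]
for a,b,c in zip(u[o],v[o],col[o]): cv2.circle(H,(a,b),1,c.tolist(),-1)
for k in range(0,720,50): cv2.line(H,(k,0),(k,5 if k%100 else 12),(0,255,255),1)
for k in range(0,560,50): cv2.line(H,(0,k),(8,k),(0,255,255),1)
cv2.imwrite('pics/top.png',H)
c=cv2.resize(im[200:420,210:370],None,fx=3.6,fy=2.7*1.0,interpolation=2) if 0 else cv2.resize(im[205:405,220:370],None,fx=3,fy=3,interpolation=cv2.INTER_CUBIC)
cv2.imwrite('pics/crop.png',c)
E
```

```text
bar [515.  86.  59.]
l [443. 126.   1.]
r [ 580. -105.   37.]
gtop [ 399. -220.  133.]
lip [493. -96.  14.]
```

View pics/top.png

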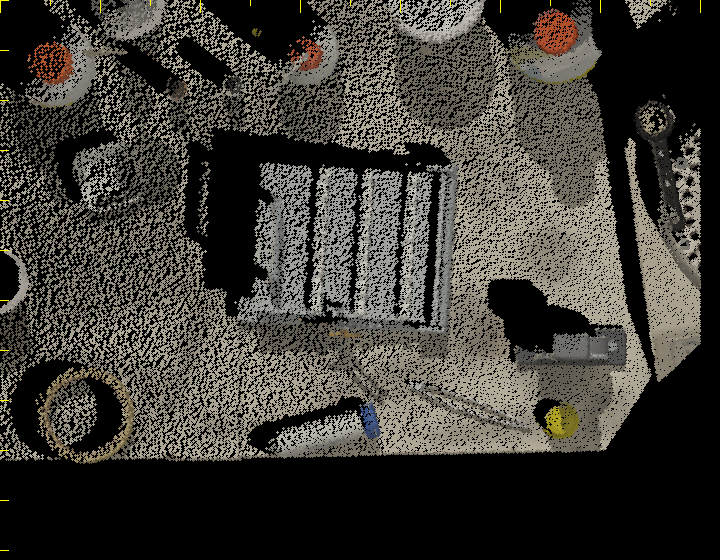

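View pics/crop.png

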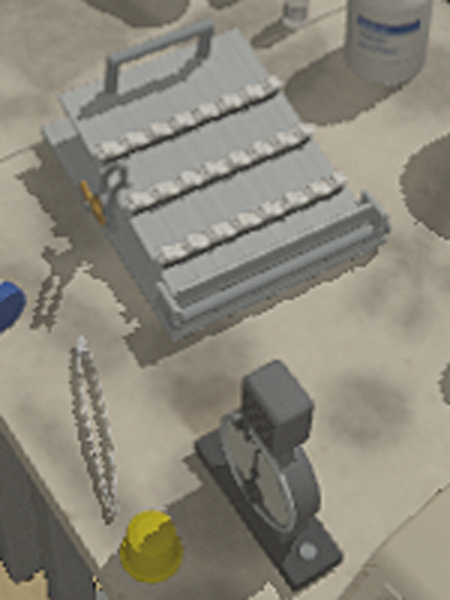

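```bash
cat >> h.py <<'E'
def rect(p):
    (c,s,a)=cv2.minAreaRect(p[:,:2].astype(np.float32)); b=cv2.boxPoints((c,s,a)); return np.round(c,1),np.round(s,1),round(a,2)
def sel(P,x,y,z):
    Q=P.reshape(-1,3); Q=Q[~np.isnan(Q[:,0])]
    return Q[(Q[:,0]>x[0])&(Q[:,0]<x[1])&(Q[:,1]>y[0])&(Q[:,1]<y[1])&(Q[:,2]>z[0])&(Q[:,2]<z[1])]
def tool(yaw,th=0.):  # tool y along +y of a frame yawed by yaw, pitched th about its x; z into it
    return R.from_euler('z',yaw)*R.from_euler('x',th)*R.from_euler('y',np.pi)
E
python3 - <<'E'
from h import *
P=np.load('scene1.npy')
g=sel(P,(330,460),(-300,-150),(125,140)); print('gtop',len(g),g[:,2].mean(),rect(g))
g=sel(P,(330,460),(-300,-150),(8,15)); print('gbase',len(g),rect(g))
b=sel(P,(440,590),(50,110),(53,75)); print('bar',len(b),b.min(0),b.max(0)); d=b[:,:2]-b[:,:2].mean(0); print(b.mean(0), np.linalg.svd(d,full_matrices=False)[2][0])
im=cv2.imread('pics/scene1.png'); 
t=sel(P,(410,610),(-120,40),(33,44)); print('battens',len(t),np.percentile(t,[5,50,95],axis=0))
r=sel(P,(410,610),(-130,130),(10,45)); print('rack',rect(r))
o=[bot.ik(p,quat(tool(y,t))) for p,y,t in (([515,83,150],-.05,0),([400,-225,114],0,0),([500,-90,180],-.05,.55),([500,-120,230],-.05,.55),([515,50,170],-.05,0))]
for q in o: print(None if q is None else np.round(q,2))
E
```

```text
gtop 335 131.45122949140392 (array([ 402.8, -221.2]), array([26. , 35.5]), 0.23)
gbase 579 (array([ 376. , -213.6]), array([ 91.1, 125. ]), 0.29)
bar 852 [440.2895574   50.07330172  53.01434404] [586.71118675  97.42782362  74.94068673]
[510.30361598  74.59567562  56.61724351] [-0.99817645  0.06036362]
battens 1847 [[431.68146105 -90.02987349  33.95724415]
 [498.3821503  -38.15152592  38.70849016]
 [572.85344343   5.06733736  43.65176154]]
rack (array([502.,   4.]), array([213.7, 179.7]), 86.38)
[ 0.09  0.34  1.71 -0.    1.09 -1.43]
[-0.59  0.27  1.91  0.    0.96 -2.16]
[-0.47  0.38  1.67  0.51  1.36 -2.16]
[-0.52  0.35  1.59  0.49  1.49 -2.15]
[ 0.03  0.31  1.7  -0.    1.13 -1.49]
```

```bash
sed -i "s/R.from_euler('y',np.pi)/R.from_euler('x',np.pi)/" h.py; python3 - <<'E'
from h import *
for p,y,t in (([515,83,150],-.05,0),([400,-225,114],0,0),([500,-90,180],-.05,.55),([480,20,330],-.05,0)):
  q=bot.ik(p,quat(tool(y,t))); print(None if q is None else np.round(q,2))
bot.move_to([500,20,330],quat(tool(-.05)))
c=cam('wrist'); P=cloud(c); np.save('w2.npy',P); cv2.imwrite('pics/w2.png',c['image']); np.save('T2.npy',c['T'])
print(c['T'].round(2).tolist(), bot.read_state()['clock'],bot.read_state()['ft_force'])
E
```

```text
[ 0.09  0.34  1.71 -0.    1.09  1.71]
[-0.59  0.27  1.91 -0.    0.96  0.98]
[-0.47  0.38  1.67  0.51  1.36  0.98]
[-0.03  0.09  1.59 -0.    1.47  1.59]
[[-0.05, -0.96, -0.29, 573.13], [-1.0, 0.05, 0.01, 16.61], [-0.0, 0.29, -0.96, 454.87], [0.0, 0.0, 0.0, 1.0]] 2.3667 [ 0.11645717 -0.19232147 -0.1600111 ]
```

View pics/w2.png

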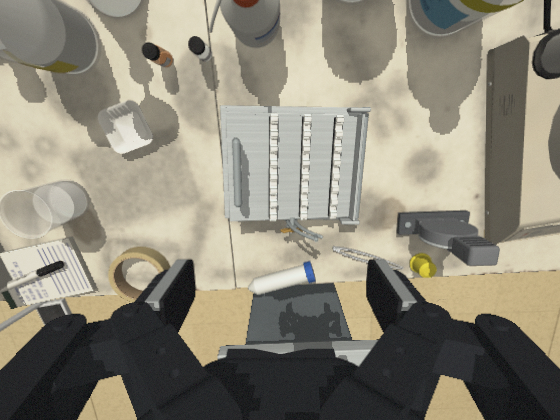

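The wrist view shows the whole rack, with the bar at (238,172), battens at columns 274, 306 and 338, and the hinge at column ~360. I'll fit the rack pose and board angle from this.

```bash
cat > fit.py <<'E'
from h import *
from scipy.optimize import least_squares
def fitboard(P,x0=(505,-100,-.05,.1)):
    """board profile (plate, battens) by plane fit to batten tops/plate; returns hinge-based angle"""
    pass
E
python3 - <<'E'
from h import *
P=np.load('w2.npy')
b=P[140:204,233:243].reshape(-1,3); zt=np.nanpercentile(b[:,2],95); k=b[b[:,2]>zt-8]
d=np.linalg.svd((k-k.mean(0)),full_matrices=False)[2][0]; print('bar',len(k),k.mean(0).round(1),k.max(0).round(1),k.min(0).round(1),d.round(3))
for u in (274,306,338):
    q=P[118:215,u-4:u+5].reshape(-1,3); t=np.nanpercentile(q[:,2],90); q=q[q[:,2]>t-6]
    d=np.linalg.svd((q-q.mean(0)),full_matrices=False)[2][0]; print('batten',q.mean(0).round(1),t.round(1),d.round(3), q[:,0].min().round(1),q[:,0].max().round(1))
for u in (248,256,264,285,290,295,318,324):
    q=P[125:205,u]; print('plate',u,np.nanmedian(q,0).round(1))
g=sel(P,(330,460),(-300,-150),(125,140)); print('gtop',len(g),rect(g),g[:,2].mean())
g=sel(P,(330,460),(-310,-150),(7,16)); print('gbase',len(g),rect(g),np.percentile(g,[1,99],axis=0).round(1).tolist())
g=sel(P,(600,700),(-100,-20),(-10,10)); print('bench z',np.median(g[:,2]))
E
```

```text
bar 510 [515.   73.5  95.1] [553.8  81.4  98.5] [474.4  67.   91. ] [-0.998  0.068  0.002]
batten [516.3  29.4  57.8] 60.3 [-0.998  0.063 -0.001] 445.6 577.3
batten [516.2 -15.   50.3] 52.8 [-0.999  0.05  -0.   ] 442.0 575.2
batten [519.6 -60.   43.1] 45.4 [-1.     0.031  0.001] 437.4 573.0
plate 248 [518.   64.   54.3]
plate 256 [517.3  53.1  52.3]
plate 264 [516.5  42.2  50.4]
plate 285 [513.7  13.1  45.7]
plate 290 [514.6   6.   44.5]
plate 295 [513.4  -1.   43.1]
plate 318 [510.9 -34.1  37.6]
plate 324 [510.4 -42.9  36.4]
gtop 684 (array([ 404.4, -219.9]), array([26.1, 36.5]), 0.26) 132.04697067880034
gbase 1063 (array([ 389.7, -225.9]), array([ 96.9, 173.8]), 15.83) [[333.0, -308.0, 7.1], [455.3, -163.3, 15.8]]
bench z 1.2761866247191165
```

```bash
cat >> h.py <<'E'
YAW=-.062; HINGE=np.array([503.3,-97.,24.])
def board(y,z,th): return HINGE+R.from_euler('z',YAW).apply(R.from_euler('x',th).apply([0,y,z]))
E
python3 - <<'E'
from h import *
def S(t): s=bot.read_state(); print(t,round(s['clock'],2),s['ee_pos'].round(1),s['ft_force'].round(1),round(s['grip_width'],1),round(s['grip_force'],1))
q=quat(tool(YAW)); th0=.166; b=board(180,37,th0); print(b)
bot.move_gripper(45)
bot.move_to(b+[0,0,70],q); bot.servo_line(b,speed=100,until_force=12); S('at')
bot.move_gripper(0,grip_force=25); S('grip')
E
```

```text
[513.92072539  74.08247109  90.23434363]
at 4.43 [514.3  74.1  90.9] [-0.3  0.2 -0. ] 44.7 0.0
grip 4.84 [514.2  74.6  90.8] [1.  4.9 2.4] 8.9 24.7
```

```bash
python3 - <<'E'
from h import *
def S(t): s=bot.read_state(); print(t,round(s['clock'],2),s['ee_pos'].round(1),s['ft_force'].round(1),round(s['grip_width'],1))
p0=bot.read_state()['ee_pos']; off=p0-board(180,37,.166)
for th in np.linspace(.166,.535,7)[1:]:
    bot.servo_line(board(180,37,th)+off,speed=60); S(round(th,3))
e=bot.read_state()['ee_pos']-off-HINGE; print('ang',np.arctan2(e[2],np.hypot(e[0],e[1]))-np.arctan2(37,180))
bot.move_gripper(45); S('open')
p=bot.read_state()['ee_pos']; bot.servo_line(p+[0,0,90],speed=150)
bot.move_to([500,20,360],quat(tool(YAW)))
P=cloud(cam('wrist')); np.save('w3.npy',P)
Q=sel(P,(460,560),(-80,60),(20,200)); # plate slope by robust fit
l=R.from_euler('z',-YAW).apply(Q-HINGE); l=l[np.abs(l[:,0])<45]
import numpy as np
for th in np.radians(np.arange(24,36,1)):
    m=R.from_euler('x',-th).apply(l); 
    n=[np.median(m[(m[:,1]>a)&(m[:,1]<b),2]).round(2) for a,b in((50,72),(97,117),(140,160))]; print(round(np.degrees(th)),n)
E
```

```text
0.228 5.18 [513.9  70.2 101.5] [-3.   1.3  4.6] 8.8
0.289 5.53 [513.6  65.4 111.5] [-2.5  3.9  6.4] 8.5
0.351 5.87 [513.3  59.9 121.3] [-4.1  5.   7. ] 8.9
0.412 6.21 [512.9  53.8 130.8] [-3.5  7.   8.1] 8.8
0.474 6.55 [512.5  47.2 140.1] [-5.1  7.2 10.8] 8.4
0.535 6.89 [512.1  40.  148.8] [-7.   8.8 12.2] 9.2
ang 0.5347780572072999
open 7.33 [512.   39.1 147.9] [-0.  -0.   0.8] 45.2
24 [np.float64(9.61), np.float64(14.74), np.float64(19.22)]
25 [np.float64(8.53), np.float64(12.83), np.float64(16.65)]
26 [np.float64(7.46), np.float64(10.94), np.float64(14.07)]
27 [np.float64(6.4), np.float64(9.07), np.float64(11.46)]
28 [np.float64(5.34), np.float64(7.19), np.float64(8.85)]
29 [np.float64(4.27), np.float64(5.27), np.float64(6.28)]
30 [np.float64(3.2), np.float64(3.4), np.float64(3.68)]
31 [np.float64(2.14), np.float64(1.56), np.float64(1.08)]
32 [np.float64(1.07), np.float64(-0.29), np.float64(-1.5)]
33 [np.float64(0.01), np.float64(-2.18), np.float64(-4.1)]
34 [np.float64(-1.07), np.float64(-4.06), np.float64(-6.7)]
35 [np.float64(-2.12), np.float64(-5.94), np.float64(-9.33)]
```

```bash
python3 - <<'E'
from h import *
def S(t): s=bot.read_state(); print(t,round(s['clock'],2),s['ee_pos'].round(1),s['ft_force'].round(1),round(s['grip_width'],1),round(s['grip_force'],1),s['moment'].round(2))
q=quat(tool(.004)); g=np.array([403.8,-220.5,114.])
bot.move_gripper(62)
bot.move_to(g+[0,0,90],q)
P=cloud(cam('wrist')); t=sel(P,(350,450),(-280,-160),(126,140)); print('top',len(t),rect(t),t[:,2].mean())
bot.servo_line(g,speed=100,until_force=10); S('at')
bot.move_gripper(0,grip_force=50); S('grip')
p=bot.read_state()['ee_pos']; bot.servo_line(p+[0,0,20],speed=60); S('lift')
bot.servo_line(p+[0,0,130],speed=150); S('lift')
c=cam('scene'); cv2.imwrite('pics/s4.png',c['image']); print(bot.read_state()['tool_rot'])
E
```

```text
top 1673 (array([ 405.1, -221.2]), array([35.5, 25.5]), 89.24) 132.53613605830316
at 11.26 [ 404.1 -220.6  114.5] [-0.6 -0.6 -0.3] 61.7 0.0 [-0.04  0.05  0.02]
grip 11.61 [ 404.1 -220.6  114.6] [-1.1  2.   5.4] 35.5 50.6 [0.25 0.12 0.02]
lift 12.1 [ 404.1 -220.6  134.8] [ 1.3  0.1 -1.5] 35.3 49.8 [-0.04 -0.    0.04]
lift 12.98 [ 403.8 -220.4  243.6] [ 0.3 -0.7 -3.1] 35.3 49.9 [0.01 0.01 0.01]
[-5.14219116e-04  9.99997547e-01  1.99774331e-03 -8.06927158e-04]
```

```bash
cat >> h.py <<'E'
def S(t,th=None):
    s=bot.read_state(); r=rot(s['tool_rot']); z=-r.apply([0,0,1]); l=R.from_euler('z',-YAW).apply(z)
    e=R.from_euler('z',-YAW).apply(s['ee_pos']-HINGE); tilt=np.arctan2(-l[1],l[2]); b=R.from_euler('x',-tilt).apply(e)
    n=z@s['ft_force']; m=R.from_euler('z',-YAW).apply(s['moment'])
    print(t,'t',round(s['clock'],2),'tilt',np.degrees(tilt).round(2),'inboard',b.round(1),'Fn',n.round(1),'F',s['ft_force'].round(1),'M',m.round(2),'w',round(s['grip_width'],1)); return b,n
E
python3 - <<'E'
from h import *
th=.528; q=quat(tool(YAW,th))
bot.move_to(board(85,230,th),q); S('a')
bot.servo_line(board(85,140,th),speed=120); bot.dwell(.4); S('b')
r=bot.servo_line(board(85,124,th),speed=15,until_force=3); print(r); bot.dwell(.5); S('c')
for n in('scene','side'):
    c=cam(n); np.save(n+'5.npy',cloud(c)); cv2.imwrite(f'pics/{n}5.png',c['image'])
a=cv2.resize(cv2.imread('pics/scene5.png')[140:340,210:390],None,fx=3,fy=3,interpolation=2)
cv2.imwrite('pics/c5.png',a)
E
```

```text
a t 13.61 tilt 30.18 inboard [ -0.3  83.8 229.1] Fn -2.8 F [-0.6  0.1 -3.2] M [-0.5  -0.01 -0.  ] w 35.3
b t 14.91 tilt 30.25 inboard [  0.   85.  140.1] Fn -1.7 F [-0.2  0.4 -1.8] M [-0.47 -0.02 -0.02] w 35.7
True
c t 16.21 tilt 30.27 inboard [-1.000e-01  8.490e+01  1.272e+02] Fn 4.8 F [-0.9 -1.1  4.9] M [ 0.15 -0.04  0.05] w 35.4
```

View pics/c5.png

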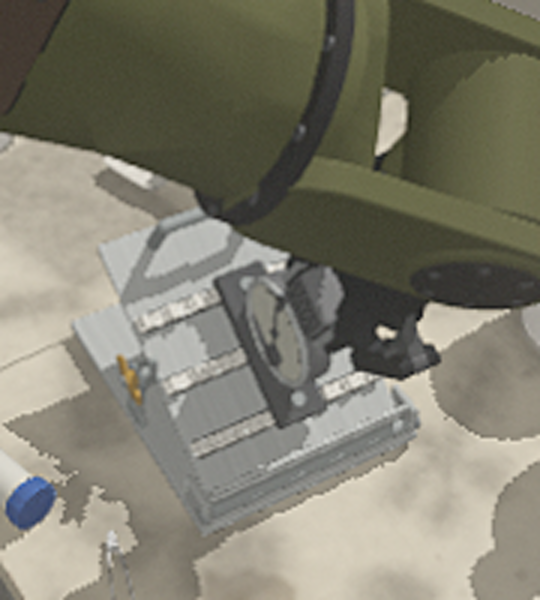

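The gauge stands flat across the battens with its dial toward -x, and the board is still at ~30°. Next I'll roll it down in steps, comparing board and gauge angles.

```bash
cat >> h.py <<'E'
def angle(P,th):
    Q=sel(P,(400,620),(-120,120),(15,200)); l=R.from_euler('z',-YAW).apply(Q-HINGE); l=l[(l[:,0]>-70)&(l[:,0]<-22)]
    for k in range(6):
        m=R.from_euler('x',-th).apply(l); y=m[:,1]; w=((y>52)&(y<72)|(y>97)&(y<118)|(y>142)&(y<165))&(np.abs(m[:,2]-2.5)<(6 if k<3 else 3))
        a=np.polyfit(y[w],m[w,2],1); th=th+np.arctan(a[0])
    return round(np.degrees(th),2),w.sum(),round(a[1],2)
def roll(t0,t1,z,speed=12):
    n=max(1,int(np.ceil(abs(t1-t0)/.02)))
    for t in np.linspace(t0,t1,n+1)[1:]: bot.servo_line(board(85,z,t),quat(tool(YAW,t)),speed=speed)
E
python3 - <<'E'
from h import *
print(angle(np.load('scene5.npy'),.5))
bot.servo_line(board(85,126.5,.528),speed=10); S('press')
t=.528
for t1 in (.5,.465):
    roll(t,t1,126.5); t=t1; b,n=S(t1); print(angle(cloud(cam('scene')),t))
E
```

```text
(np.float64(30.24), np.int64(671), np.float64(2.21))
press t 16.56 tilt 30.25 inboard [1.000e-01 8.500e+01 1.269e+02] Fn 7.1 F [-2.3 -2.5  6.7] M [-0.09  0.18  0.12] w 35.0
0.5 t 17.21 tilt 28.63 inboard [  0.   85.  126.9] Fn 6.5 F [-1.  -2.6  6. ] M [-0.12  0.38  0.13] w 35.5
(np.float64(28.65), np.int64(674), np.float64(2.16))
0.465 t 18.01 tilt 26.62 inboard [  0.   85.  126.9] Fn 7.3 F [-1.7 -3.4  6.5] M [-0.08  0.34  0.22] w 35.7
(np.float64(26.62), np.int64(652), np.float64(2.21))
```

```bash
python3 - <<'E'
from h import *
t=.465
for t1 in (.41,.36):
    roll(t,t1,126.5); t=t1; S(t1)
bot.dwell(.8); S('d'); c=cam('scene'); print(angle(cloud(c),t))
cv2.imwrite('pics/s6.png',c['image']); a=cv2.resize(c['image'][205:305,275:350],None,fx=6,fy=6,interpolation=2)
cv2.imwrite('pics/c6.png',a)
E
```

```text
0.41 t 19.21 tilt 23.48 inboard [1.000e-01 8.500e+01 1.269e+02] Fn 6.4 F [-2.  -1.6  6.3] M [-0.13  0.37  0.13] w 35.4
0.36 t 20.28 tilt 20.61 inboard [  0.   85.  126.9] Fn 5.7 F [-1.7 -2.   5.3] M [-0.11  0.31  0.05] w 35.2
d t 21.08 tilt 20.62 inboard [1.000e-01 8.500e+01 1.269e+02] Fn 7.1 F [-1.6 -2.1  6.8] M [-0.01  0.35  0.08] w 35.7
(np.float64(20.46), np.int64(650), np.float64(2.55))
```

View pics/c6.png

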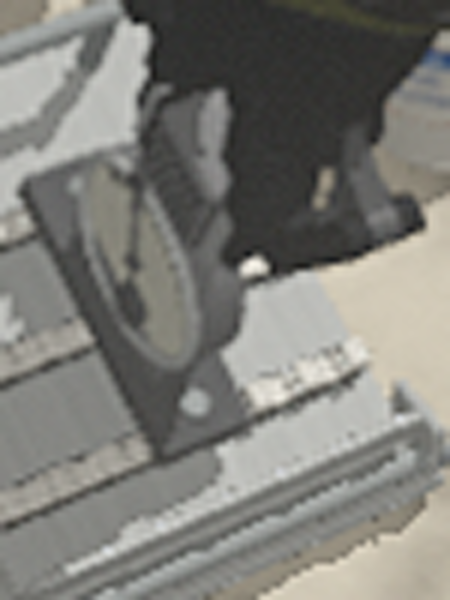

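The pointer tip at (135,185) in the crop is nearly on the tab at (123,165). I'll make the last half degree, ease the press, and check with a rectified view of the dial.

```bash
python3 - <<'E'
from h import *
roll(.36,.3495,126.5,speed=8); bot.dwell(.3); S('end')
bot.servo_line(board(85,127.2,.3495),speed=5); bot.dwell(1.2); S('light'); c=cam('scene'); print(angle(cloud(c),.349)); s=bot.read_state()
# frontal view of the dial: gauge y to the left (seen from -x), z up, 10 px/mm... 6 px/mm
G=rot(s['tool_rot'])*R.from_euler('x',-np.pi); o=s['ee_pos']-G.apply([0,0,114.5])
yz=np.array([[45,95],[-45,95],[-45,5],[45,5.]]); W=np.array([o+G.apply([-9,a,b]) for a,b in yz])
k,d=K(c); T=np.linalg.inv(c['T']); uv=cv2.projectPoints(W,cv2.Rodrigues(T[:3,:3])[0],T[:3,3],k,d)[0].reshape(4,2)
H=cv2.getPerspectiveTransform(uv.astype(np.float32),np.float32([[0,0],[540,0],[540,540],[0,540]]))
a=cv2.warpPerspective(c['image'],H,(540,540),flags=cv2.INTER_CUBIC); cv2.imwrite('pics/dial.png',a); cv2.imwrite('pics/s7.png',c['image'])
E
```

```text
end t 21.78 tilt 20.02 inboard [1.000e-01 8.500e+01 1.269e+02] Fn 6.8 F [-2.5 -2.2  6.4] M [-0.06  0.36  0.12] w 35.5
light t 23.27 tilt 20.03 inboard [  0.   85.  127.2] Fn 4.7 F [-1.  -1.9  4.3] M [0.08 0.23 0.03] w 35.6
(np.float64(19.9), np.int64(629), np.float64(2.4))
```

View pics/dial.png

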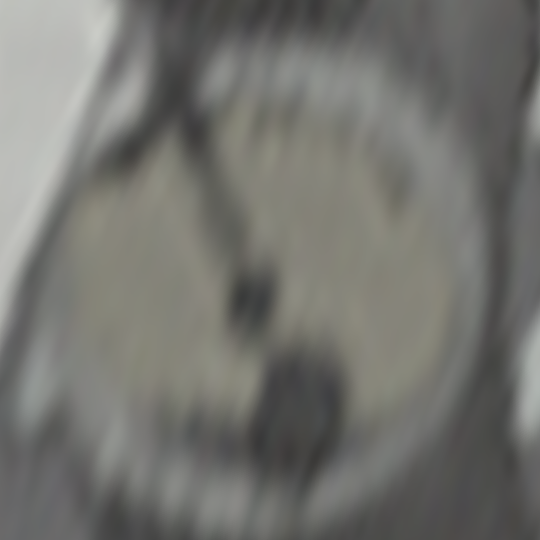

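The rectified dial shows the pointer running from (250,300) up to (190,120), in line with the dark tab at (178,90). The board measures 19.9° and the gauge 20.0°, under a light press.

```bash
python3 -c "
from h import *
print(bot.finish_job())"
```

```text
the job is handed in; nothing more can be done
None
```

The job is handed in: I folded the board up to about 30° and rocked it down to 20° (measured 19.9°), with the pointer on the set tab and the gauge still held lightly flat on the battens.

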